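# Show the apprentice the next filing job by pointing

### The job

Show the apprentice the next filing job by pointing, straight down with the fingertips about two centimetres above each thing and holding still for two seconds: first over the middle of the one flower casting that still has its sprue stub on, then over the top of the red file's handle, and last over the middle of the white dish where the finished piece goes. Touch and move nothing, come down on each from above, and do not point at any other casting, file or dish. When you have shown all three, lift the hand clear, higher than the file handles.

Things in the scene. Friction and masses are not known exactly. Their poses are not given: they have to be found in the camera images.
- sprue_casting_top (a point): The casting to be filed: loose silver flower with six round petals, 40 mm across and 5 mm thick (8 mm at the bead in its middle), lying flat on the thin dark sorting mat, with a round sprue stub 7 mm thick with an 11 mm button at its end sticking out sideways to 40 mm from its middle, along this point's +x. The point is the middle of its top face, 8 mm above the bench; z up.
- clean_casting1_top (a point): A clean silver flower casting like the one to be filed but with no stub, loose on the same mat, not to be pointed at. The five lie at least 65 mm apart, middle to middle. The point is the middle of its top face, 8 mm above the bench; z up.
- clean_casting2_top (a point): A clean silver flower casting like the one to be filed but with no stub, loose on the same mat, not to be pointed at. The five lie at least 65 mm apart, middle to middle. The point is the middle of its top face, 8 mm above the bench; z up.
- clean_casting3_top (a point): A clean silver flower casting like the one to be filed but with no stub, loose on the same mat, not to be pointed at. The five lie at least 65 mm apart, middle to middle. The point is the middle of its top face, 8 mm above the bench; z up.
- clean_casting4_top (a point): A clean silver flower casting like the one to be filed but with no stub, loose on the same mat, not to be pointed at. The five lie at least 65 mm apart, middle to middle. The point is the middle of its top face, 8 mm above the bench; z up.
- red_file_top (a point): Top end of the red plastic handle of a needle file, on its axis, 162 mm above the bench; z up. Handle 21 mm thick and 92 mm long with a brass ferrule, standing on the wooden file block; its 60 mm blade is loose in a hole of the block. The four files stand in a row, 46 mm apart.
- yellow_file_top (a point): Top end of the yellow plastic handle of a needle file of the same form, in the same block, not to be pointed at; 162 mm above the bench; z up.
- blue_file_top (a point): Top end of the blue plastic handle of a needle file of the same form, in the same block, not to be pointed at; 162 mm above the bench; z up.
- black_file_top (a point): Top end of the black plastic handle of a needle file of the same form, in the same block, not to be pointed at; 162 mm above the bench; z up.
- white_dish_rim (a point): Centre of the mouth of a small round white porcelain dish for finished work (empty), 76 mm across and 28 mm high, loose on the bench between the mat and the file block. The point is level with the rim; z up.
- blue_dish_rim (a point): Centre of the mouth of a small round blue dish holding brass rings, 76 mm across and 28 mm high, loose on the bench between the mat and the file block. The point is level with the rim; z up. Not to be pointed at.
- copper_dish_rim (a point): Centre of the mouth of a small round copper dish holding green beads, 76 mm across and 28 mm high, loose on the bench between the mat and the file block. The point is level with the rim; z up. Not to be pointed at.
- chasing_hammer: Loose hammer lying towards the far edge of the bench: wooden handle and steel head, 190 mm long, 26 mm high. Bystander. Origin under the head end, handle along its -x.
- calipers: Loose digital calipers lying flat towards the far edge of the bench, 190 mm long, 12 mm high. Bystander. Origin under the middle of the beam.
- mat: Dark sorting mat fixed to the bench, 165 x 225 mm, 3 mm thick, under the castings. Origin at the centre of its underside, long side along its y. Lies to the left or the right of the dishes, the file block on the other side.
- file_block: Fixed wooden block, 64 x 210 mm, 70 mm high, that holds the files upright in a row along its y. Origin at the centre of its underside. Fixed equipment also stands along the sides of the bench, more than 0.5 m left and right of the robot's centre line; nothing there is over 0.26 m high.
Mind the look-alikes: they are no part of the job. Of the things like the part that bears white_dish_rim, leave any that is pink, purple or turquoise; of the rest the smaller one is meant.

How it is judged (in metres and radians):
On the way, in this order (a step that is already met when the one before it is completed fails the run):
1. held still just above the middle of the casting with the sprue stub (horizontal distance between the grasp point and sprue_casting_top below 0.02 m and z of the grasp point in the frame of sprue_casting_top between 0.017 and 0.066 m), for 1.5 s.
2. then held still just above the top of the red file's handle (horizontal distance between the grasp point and red_file_top below 0.018 m and z of the grasp point in the frame of red_file_top between 0.017 and 0.066 m), for 1.5 s.
3. then held still just above the middle of the white dish (horizontal distance between the grasp point and white_dish_rim below 0.025 m and z of the grasp point in the frame of white_dish_rim between 0.017 and 0.066 m), for 1.5 s.
At the end, for the whole second after the job is handed in: The hand is raised above everything (grasp point more than 185 mm over the bench), and every casting, file and dish, the hammer and the calipers lie at rest within 8 mm of where they started (height (world z) of the grasp point above 0.185 m and distance of each of sprue_casting_top, clean_casting1_top, clean_casting2_top, clean_casting3_top, clean_casting4_top, red_file_top, yellow_file_top, blue_file_top, black_file_top, white_dish_rim, blue_dish_rim, copper_dish_rim, chasing_hammer, calipers from where it was at the start of the episode below 0.008 m and linear speed of each of sprue_casting, clean_casting1, clean_casting2, clean_casting3, clean_casting4, red_file, yellow_file, blue_file, black_file, white_dish, blue_dish, copper_dish, chasing_hammer, calipers below 0.02 m/s); the robot touches nothing.
It fails at once if the hand touched something (contact force between any of the arm, the fingers and anything else above 0.5 N).
It fails at once if something on the bench was moved, tipped or lifted (distance of any of sprue_casting_top, clean_casting1_top, clean_casting2_top, clean_casting3_top, clean_casting4_top, red_file_top, yellow_file_top, blue_file_top, black_file_top, white_dish_rim, blue_dish_rim, copper_dish_rim, chasing_hammer, calipers from where it was at the start of the episode above 0.012 m).
It fails at once if pointed at the wrong casting, file or dish (brought the hand down close over its middle) ((horizontal distance between the grasp point and clean_casting1_top below 0.01 m and z of the grasp point in the frame of clean_casting1_top between 0 and 0.045 m) or (horizontal distance between the grasp point and clean_casting2_top below 0.01 m and z of the grasp point in the frame of clean_casting2_top between 0 and 0.045 m) or (horizontal distance between the grasp point and clean_casting3_top below 0.01 m and z of the grasp point in the frame of clean_casting3_top between 0 and 0.045 m) or (horizontal distance between the grasp point and clean_casting4_top below 0.01 m and z of the grasp point in the frame of clean_casting4_top between 0 and 0.045 m) or (horizontal distance between the grasp point and yellow_file_top below 0.01 m and z of the grasp point in the frame of yellow_file_top between 0 and 0.045 m) or (horizontal distance between the grasp point and blue_file_top below 0.01 m and z of the grasp point in the frame of blue_file_top between 0 and 0.045 m) or (horizontal distance between the grasp point and black_file_top below 0.01 m and z of the grasp point in the frame of black_file_top between 0 and 0.045 m) or (horizontal distance between the grasp point and blue_dish_rim below 0.012 m and z of the grasp point in the frame of blue_dish_rim between 0 and 0.045 m) or (horizontal distance between the grasp point and copper_dish_rim below 0.012 m and z of the grasp point in the frame of copper_dish_rim between 0 and 0.045 m)).
It also fails if it takes over 64 s, if anything falls off the work surface, if the arm or the gripper's body presses on something with over 40 N, if the wrist force passes 120 N, or if a joint passes its speed limit or range.

### The arm

A 6-joint arm with a two-finger parallel gripper is mounted at the origin on the work surface. World frame = base frame: x ahead of the robot, y to its left, z up, the work surface at z = 0. Lengths are in m, angles in degrees, forces in N, time in s.
With the tool pointing down it reaches from about 0.325 to 0.85 m from the base axis. Payload 15.5 kg.
Tool frame: the origin (TCP) lies midway between the tips of the shut fingers; the grasp point (between the pads) lies 19 mm behind it; y points along the fingers, x is the direction in which the jaws open and shut, and the axes are right-handed (so a half turn about y gives the same grasp; the last joint's range is limited). The gripper opens to 91 mm and grips with 3 to 60 N. Pads are 32 mm wide; open, the fingers measure 118 mm over their backs; the gripper's body (76 mm by 178 mm) begins 60 mm behind the grasp point.
Start: joints at [63.111, 28.281, 77.091, -0, 74.628, -5.472], TCP at [0.228, 0.582, 0.214] pointing down, gripper open.
Joint ranges: [-166.48, 166.48], [-47.26, 123.95], [12.59, 153.08], [-70.14, 250.14], [6.76, 159.57], [-176.63, 176.63]. Speed limits (degrees/s): [108.29, 108.29, 147.25, 172.46, 172.46, 172.46].

### API

Orientations are given as a 3x3 rotation matrix whose columns are the frame's x, y, z axes.
In Python, from bench import ctrl gives the robot as it stands. The module is installed in compiled form; this text tells all that it offers. Calls block until the motion is done:
- ctrl.goto(position, orientation): joint-space move of the TCP to a pose.
- ctrl.move_l(position, vel=0.15, ori=None, contact_N=None): straight line of the TCP; ori=None keeps the orientation; vel is the mean speed in m/s. With contact_N (N) it stops when the force on the tool has changed by that much, and returns True; else False.
- ctrl.movej(angles): joint-space move.
- ctrl.command_gripper(opening): opening from 0.0 (shut) to 1.0 (fully open); the grip force is fixed at half the most; returns when the fingers have stopped.
- ctrl.sleep(seconds).
- ctrl.ik(position, orientation): joint angles nearest the present ones, or None.
- ctrl.read_camera(name): name is "side" or "top"; returns the picture (420x560x3 uint8, blue, green, red); there is no depth.
- ctrl.camera_params(name): a dict with "fx", "fy", "cx", "cy" (pixels), "pose" (4x4, takes a point from camera to world coordinates). Camera axes: x right, y up, looking along -z (the intrinsics and any distortion apply to the point x, -y, -z); pixel columns grow to the right and rows downward; lengths in m; the calibration is good to about 2 mm. A picture is of the moment at which its call begins. camera_params takes no time and is no camera call.
A pose or a line that the arm cannot do raises ctrl.MotionError and nothing moves.
- ctrl.sign_off(): hands the job in, once; it reports no verdict.
Readings, each from a call of its own:
- ctrl.current_t(): time.
- ctrl.current_q(): joint angles.
- ctrl.current_dq(): joint speeds.
- ctrl.current_effort(): joint torques, N m.
- ctrl.current_tool_pos(): TCP position.
- ctrl.current_eef_rot(): TCP orientation.
- ctrl.current_contact_force(): force on the tool from outside, world axes, zero at the start.
- ctrl.current_wrist_torque(): the same for the moment, N m.
- ctrl.current_grip_width(): opening from 0.0 (shut) to 1.0 (fully open).
Only numpy, scipy, OpenCV 4.12 (cv2) and the standard library are available. Lean on these libraries where they do the work, as an engineer would, in place of code of your own. Each camera call takes 0.05 s, during which the arm holds its last target.

## Working session

There is one attempt and no reset: what is moved stays moved. The work goes in short steps, each a Python script; the robot and the scene stay as the last script left them, time stands still between calls to the robot, and variables do not carry over. Pictures are saved under pics/ and viewed, and the job is handed in when it is done.

```bash
mkdir -p pics
python3 - <<'E'
from bench import ctrl
import cv2
for n in ("top","side"):
    p=ctrl.camera_params(n); print(n,{k:(v if k!='pose' else v) for k,v in p.items()})
    im=ctrl.read_camera(n); cv2.imwrite(f"pics/{n}0.png",im)
print(ctrl.current_t(),ctrl.current_tool_pos(),ctrl.current_eef_rot())
E
```

```text
top {'fx': 408.4779272340615, 'fy': 408.4779272340615, 'cx': 275.6658969419506, 'cy': 215.39807325621314, 'pose': array([[-5.76095846e-04,  9.89292762e-01, -1.45943479e-01,
         3.91429435e-01],
       [-9.99620196e-01, -4.59079980e-03, -2.71733139e-02,
        -9.36349985e-03],
       [-2.75523600e-02,  1.45872395e-01,  9.88919669e-01,
         1.04316103e+00],
       [ 0.00000000e+00,  0.00000000e+00,  0.00000000e+00,
         1.00000000e+00]])}
side {'fx': 526.6921045135696, 'fy': 526.6921045135696, 'cx': 272.4603314445759, 'cy': 209.00634479535762, 'pose': array([[ 0.90533372,  0.22161467, -0.36229517,  0.11870632],
       [-0.42455718,  0.49444682, -0.75846789, -0.86788244],
       [ 0.01104808,  0.84048158,  0.54172748,  0.73889776],
       [ 0.        ,  0.        ,  0.        ,  1.        ]])}
0.1 [0.22805289 0.58154032 0.21338024] [[ 3.65144058e-01 -5.25407714e-04 -9.30950880e-01]
 [ 9.30950340e-01 -1.01017803e-03  3.65144416e-01]
 [-1.13227582e-03 -9.99999352e-01  1.20267984e-04]]
```

View pics/top0.png

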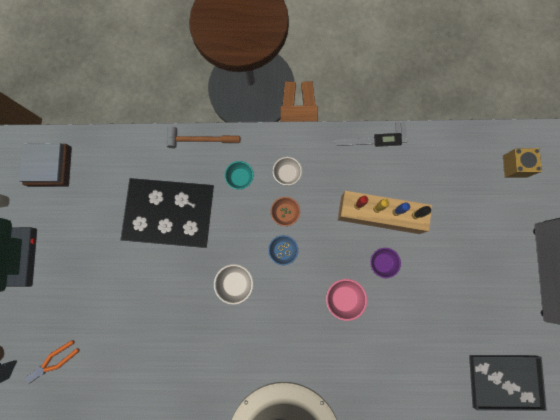

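View pics/side0.png

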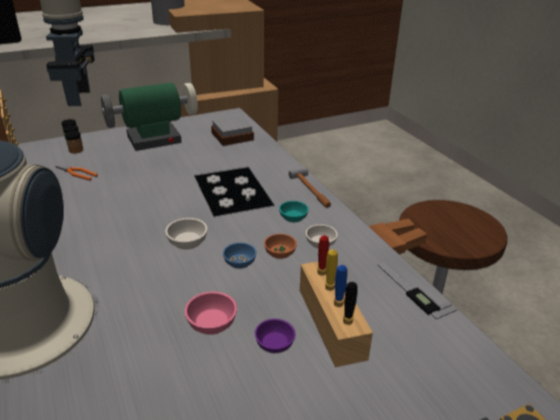

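The top picture shows the mat with castings at (155,198), (181,200), (140,224), (165,226) and (190,228), with a stub apparently on (181,200). The small white dish is at (287,171) and a larger white one at (234,284). The red file is at (362,202). I'll enlarge these to confirm.

Run:
```python
import cv2,numpy as np
im=cv2.imread("pics/top0.png"); s=cv2.imread("pics/side0.png")
def c(im,x,y,w,h,k): return cv2.resize(im[y:y+h,x:x+w],None,fx=k,fy=k,interpolation=cv2.INTER_CUBIC)
cv2.imwrite("pics/c1.png",c(im,120,175,100,75,8))
cv2.imwrite("pics/c2.png",c(im,215,145,120,90,6))
cv2.imwrite("pics/c3.png",c(im,335,180,100,60,8))
cv2.imwrite("pics/c4.png",c(s,190,160,150,112,5))
cv2.imwrite("pics/c5.png",c(s,290,215,100,75,8))
```

```text
(no output)
```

View pics/c1.png

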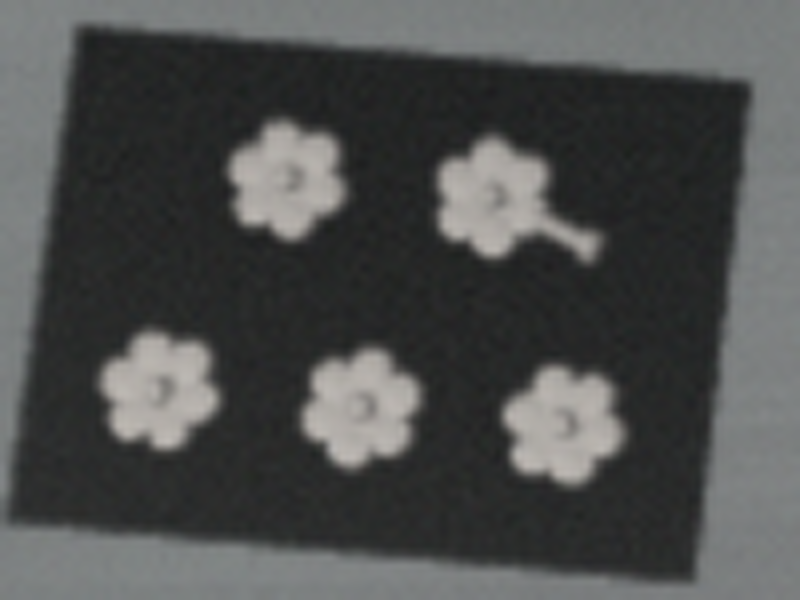

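View pics/c2.png

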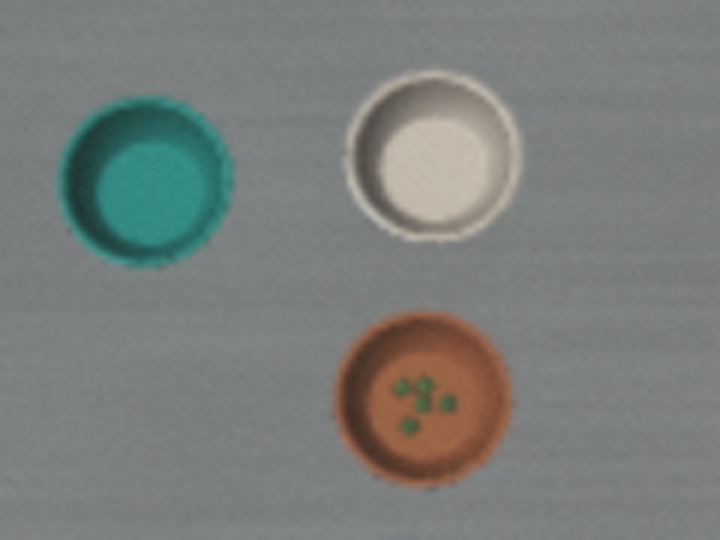

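View pics/c3.png

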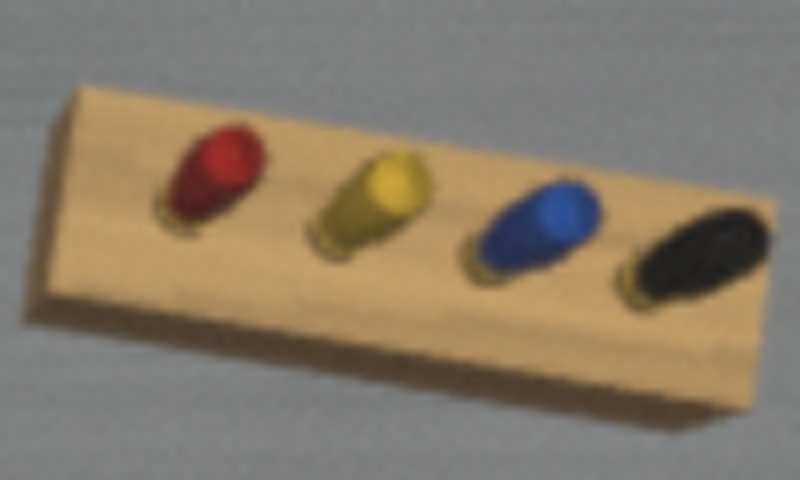

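View pics/c4.png

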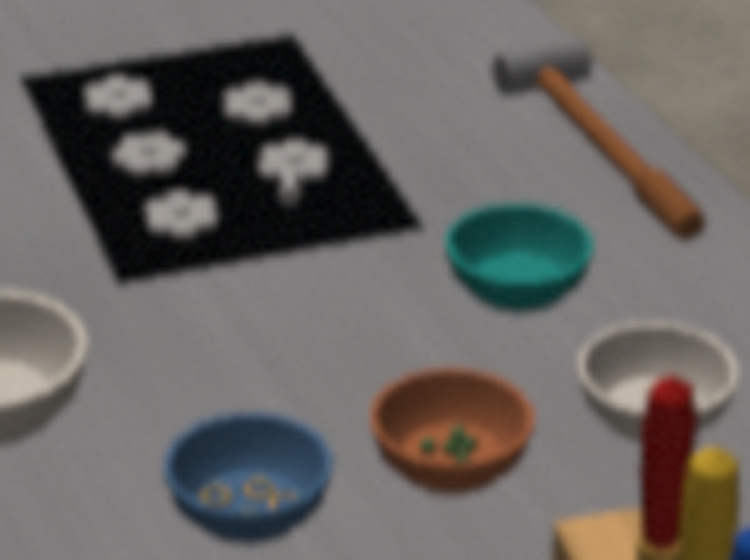

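View pics/c5.png

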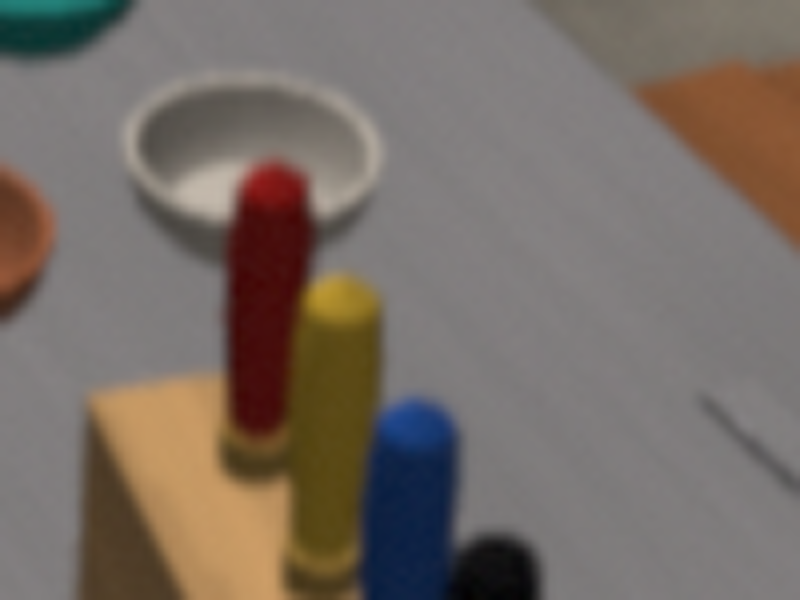

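```bash
cat > h.py <<'E'
from bench import ctrl
import numpy as np
def ray(n,u,v):
    p=ctrl.camera_params(n); T=np.array(p["pose"])
    d=T[:3,:3]@np.array([(u-p["cx"])/p["fx"],-(v-p["cy"])/p["fy"],-1]); return T[:3,3],d
def at(n,u,v,z):
    o,d=ray(n,u,v); return o+d*(z-o[2])/d[2]
def tri(a,b):
    o1,d1=ray("top",*a);o2,d2=ray("side",*b)
    s=np.linalg.lstsq(np.c_[d1,-d2],o2-o1,rcond=None)[0]
    p=o1+s[0]*d1;q=o2+s[1]*d2; return (p+q)/2,np.linalg.norm(p-q)
E
python3 - <<'E'
from h import *
np.set_printoptions(precision=4,suppress=True)
for n,a,b,z in [("cast",(181.4,199.2),(248,191.6),.008),("red",(364.2,199),(323.7,235.8),.162),("dish",(286.8,170.6),(321.2,233.2),.028)]:
    print(n,at("top",*a,z),at("side",*b,z),*tri(a,b))
print("yellow",at("top",335+400/8,180+182/8,.162))
print("stub",at("top",120+592/8,175+247/8,.006))
for n,l,r in [("white",346/6+215,521/6+215),("bigwhite",214,253.5)]:
    print(n,np.linalg.norm(at("top",l,171,.028)-at("top",r,171,.028)))
E
```

```text
cast [0.5878 0.2637 0.008 ] [0.5841 0.2609 0.008 ] [0.5871 0.2648 0.0053] 0.002574576624137262
red [ 0.5567 -0.1783  0.162 ] [ 0.5529 -0.1836  0.162 ] [ 0.5568 -0.1788  0.1579] 0.001501331486237217
dish [ 0.6567 -0.01    0.028 ] [ 0.6536 -0.0132  0.028 ] [ 0.6567 -0.0097  0.025 ] 0.0015805261153199078
yellow [ 0.5482 -0.2231  0.162 ]
stub [0.5704 0.2308 0.006 ]
white 0.07440306249151434
bigwhite 0.10151403033757052
```

The casting with the stub is at top (181,199). The other four, at (155,198), (140,224), (165,226) and (190,228), have none. The red handle top is at (364,199), and its distance to yellow comes out at 46 mm as it should. For the dish there are two white ones: (287,171) at 74 mm and (234,284) at 101 mm. The smaller one at (287,171) is meant. The two views agree within 2-6 mm, so I'll use the mean of the two and start.

```bash
cat >> h.py <<'E'
def R(x,y):
    a=np.arctan2(y,x); X=np.array([np.cos(a),np.sin(a),0]); Y=np.array([0,0,-1.]); return np.c_[X,Y,np.cross(X,Y)]
T={"cast":(.586,.2625,.008),"red":(.555,-.1805,.162),"dish":(.6553,-.0115,.028)}
E
python3 - <<'E'
from h import *
import cv2
p=ctrl.current_tool_pos()
ctrl.move_l([p[0],p[1],.32]); ctrl.command_gripper(0.0)
x,y,z=T["cast"]
print(ctrl.ik([x,y,.28],R(x,y)),ctrl.current_q())
ctrl.goto([x,y,.28],R(x,y)); ctrl.move_l([x,y,.12])
for n in("top","side"): cv2.imwrite(f"pics/{n}1.png",ctrl.read_camera(n))
print(ctrl.current_t(),ctrl.current_tool_pos(),ctrl.current_grip_width(),ctrl.current_contact_force())
E
```

```text
[ 1.88042778e+01  2.67948182e+01  6.90848547e+01 -2.54444375e-14
  8.41203271e+01 -5.32582172e+00] [ 6.31119986e+01  2.38457995e+01  6.79373870e+01  5.02878038e-04
  8.82189836e+01 -5.47021010e+00]
5.3917 [0.58647138 0.26269328 0.12093443] 0.0028972768460423133 [ 0.23853309 -0.00960884 -0.06069611]
```

View pics/side1.png

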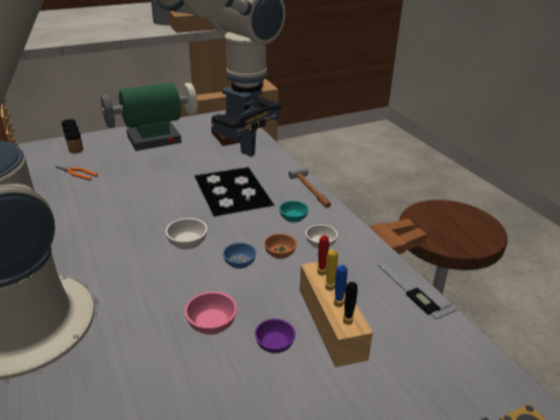

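The shut fingertips are at side (248,154), right over the stub casting at (248,191). I'll go on down and hold.

Run:
```python
from h import *
import cv2
x,y,z=T["cast"]
o,d=ray("side",248,154); print("tip check",at("side",248,154,.121))
ctrl.move_l([x,y,z+.024],vel=.08); ctrl.sleep(.3)
cv2.imwrite("pics/side2.png",cv2.resize(ctrl.read_camera("side")[110:230,170:330],None,fx=4,fy=4,interpolation=cv2.INTER_CUBIC))
ctrl.sleep(2.1)
print(ctrl.current_t(),ctrl.current_tool_pos(),ctrl.current_contact_force())
ctrl.move_l([x,y,.28],vel=.2)
x,y,z=T["red"]
ctrl.goto([x,y,.29],R(x,y)); ctrl.move_l([x,y,.24],vel=.1)
ctrl.sleep(.2)
cv2.imwrite("pics/side3.png",cv2.resize(ctrl.read_camera("side")[120:320,240:440],None,fx=3,fy=3,interpolation=cv2.INTER_CUBIC))
print(ctrl.current_t(),ctrl.current_tool_pos(),ctrl.current_contact_force())
```

```text
tip check [0.58559381 0.26036415 0.121     ]
9.0917 [0.58599147 0.26249606 0.03199093] [-0.12814206  0.07593701  0.13336483]
13.0167 [ 0.55526579 -0.1805957   0.24054511] [ 0.53820258  0.53997749 -0.36394726]
```

View pics/side2.png

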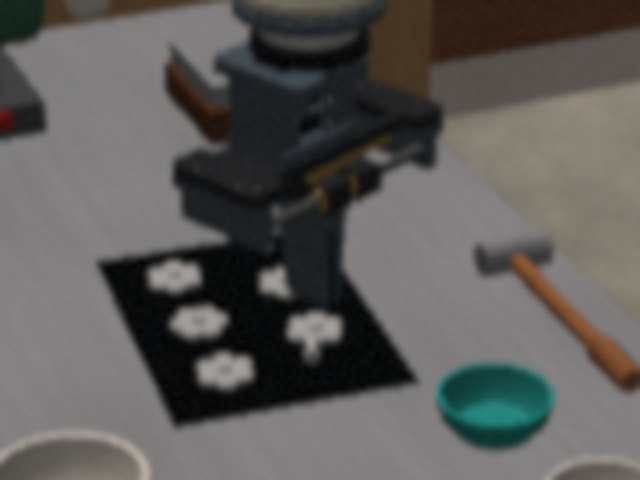

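View pics/side3.png

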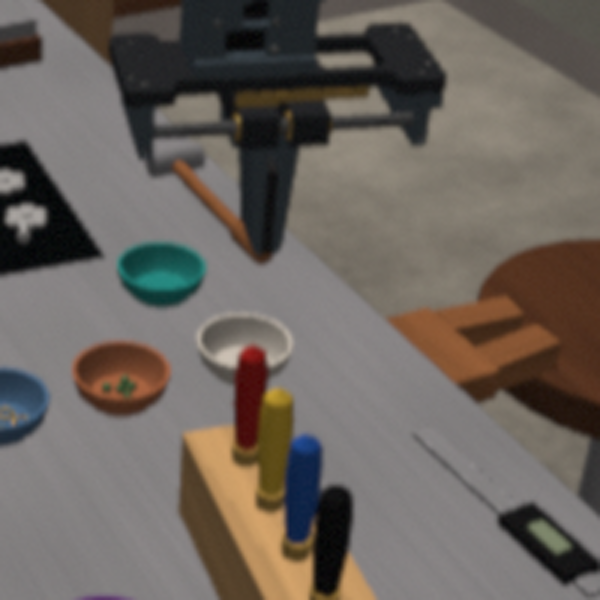

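At the casting hold, the tips stood just over the stub flower. Now they are at side (327,203), about 78 mm above the red handle top at (324,236). I'll compare both in image coordinates before going down.

Run:
```python
from h import *
import cv2
def proj(n,P):
    p=ctrl.camera_params(n);c=np.linalg.inv(p["pose"])@np.r_[P,1]
    return p["cx"]+p["fx"]*c[0]/-c[2],p["cy"]-p["fy"]*c[1]/-c[2]
print(proj("side",ctrl.current_tool_pos()),proj("side",[.555,-.1805,.162]))
x,y,z=T["red"]
ctrl.move_l([x,y,z+.024],vel=.06); ctrl.sleep(.3)
cv2.imwrite("pics/side4.png",cv2.resize(ctrl.read_camera("side")[120:320,240:440],None,fx=3,fy=3,interpolation=cv2.INTER_CUBIC))
ctrl.sleep(2.1)
print(ctrl.current_t(),ctrl.current_tool_pos(),ctrl.current_contact_force())
ctrl.move_l([x,y,.28],vel=.15)
x,y,z=T["dish"]
ctrl.goto([x,y,.28],R(x,y)); ctrl.move_l([x,y,.13],vel=.15)
ctrl.sleep(.2)
cv2.imwrite("pics/side5.png",cv2.resize(ctrl.read_camera("side")[120:320,240:440],None,fx=3,fy=3,interpolation=cv2.INTER_CUBIC))
print(ctrl.current_t(),ctrl.current_tool_pos(),ctrl.current_contact_force())
```

```text
(np.float64(326.7891844892445), np.float64(199.17697500555008)) (np.float64(323.84991916753523), np.float64(234.65679540665852))
16.5167 [ 0.55502475 -0.18052878  0.18603689] [ 0.65225314  0.37221363 -0.16087744]
19.5 [ 0.65557624 -0.01151112  0.1305948 ] [-1.06311124  0.67888228 -0.55797788]
```

View pics/side4.png

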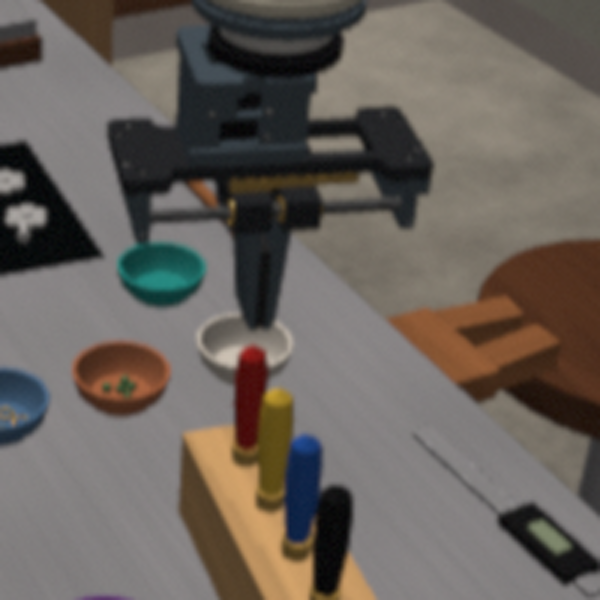

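View pics/side5.png

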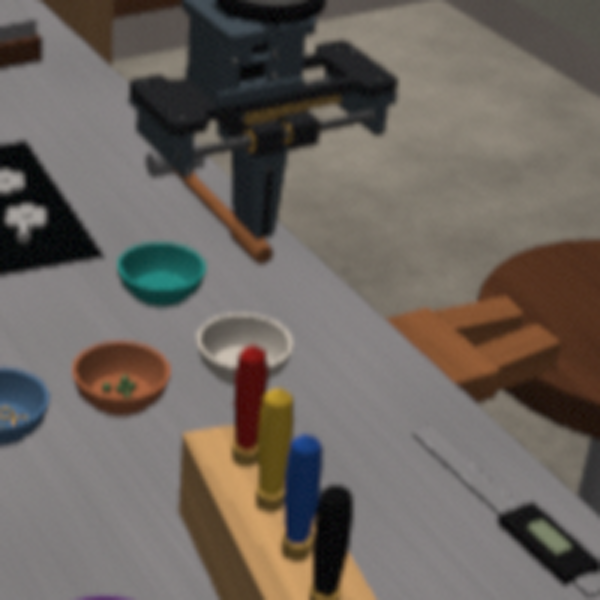

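The red hold was fine: tips at side (327,228), just above the handle top at (324,237), and the file was undisturbed. The tips are now at (328,198), over the white dish at (321,233). I'll go down, hold, lift and check.

Run:
```python
from h import *
import cv2
x,y,z=T["dish"]
ctrl.move_l([x,y,z+.024],vel=.06); ctrl.sleep(.3)
cv2.imwrite("pics/side6.png",cv2.resize(ctrl.read_camera("side")[120:320,240:440],None,fx=3,fy=3,interpolation=cv2.INTER_CUBIC))
ctrl.sleep(2.1)
print(ctrl.current_t(),ctrl.current_tool_pos(),ctrl.current_contact_force())
ctrl.move_l([x,y,.28],vel=.15); ctrl.sleep(.5)
s=ctrl.read_camera("side"); cv2.imwrite("pics/side7.png",s)
a=cv2.imread("pics/side0.png")
for n,(u,v,w,h) in {"mat":(190,160,85,55),"files":(298,228,75,135),"dishes":(220,215,80,60),"calipers":(378,262,80,55)}.items():
    print(n,cv2.absdiff(s,a)[v:v+h,u:u+w].mean(),cv2.absdiff(s,a)[v:v+h,u:u+w].max())
print(ctrl.current_t(),ctrl.current_tool_pos())
```

```text
23.4 [ 0.65528775 -0.01150693  0.05198109] [ 1.07303261  0.74148133 -0.22012593]
mat 1.4262388591800357 12
files 0.9879506172839506 11
dishes 0.9117361111111111 7
calipers 0.948030303030303 11
25.6167 [ 0.65528588 -0.01148295  0.27999648]
```

View pics/side6.png

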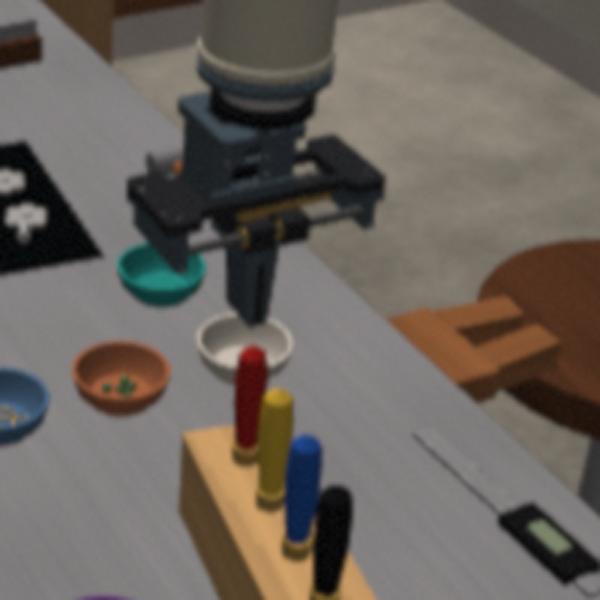

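View pics/side7.png

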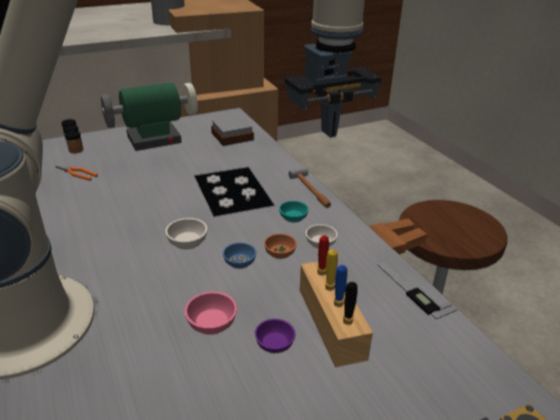

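The tips stood over the white dish at side (326,226), and the hand is now clear at 0.28 m. The scene looks the same as at the start.

```bash
python3 -c "
from bench import ctrl
ctrl.sign_off(); print(ctrl.current_t(),ctrl.current_tool_pos())"
```

```text
the job is handed in; nothing more can be done
the job is handed in; nothing more can be done
```

I pointed in order at the casting with the sprue stub, the red file's handle and the smaller white dish. Each time I came straight down with the fingers shut, stopped the tips about 24 mm above it and held for about 2.4 s. I then lifted the fingertips to 0.28 m and handed the job in after about 26 s of the 64 s allowed; sign-off gives no verdict.

- **Position:** the two cameras disagreed by 4 to 6 mm on each target, so I aimed at the mean of the two. That is well inside the 18 to 25 mm tolerances.
- **Nothing moved:** the last side picture matched the first one to within noise (at most 12 grey levels) over the mat, the files, the calipers, and the blue and copper dishes. I checked the white dish and hammer only by eye, and they look where they were.
- **Contact force:** I saw no contact. The tool force reading drifted up to about 1.4 N, also while the hand was clear in the air, so I put it down to sensor noise. It is too coarse to confirm the 0.5 N limit.

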